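# Clear the plate box and hold its lid open

## Robot

A 6-joint arm with a two-finger parallel gripper is mounted at the origin on the work surface. World frame = base frame: x ahead of the robot, y to its left, z up, the work surface at z = 0. Lengths are in mm, angles in rad, forces in N, time in s.
With the tool pointing down it reaches from about 375 to 925 mm from the base axis. Payload 5.7 kg.
Tool frame: the origin (TCP) lies at the very end of the fingers, on their centre line; the grasp point (between the pads) lies 19 mm behind it; z points along the fingers, y is the line along which they close (so a half turn about z gives the same grasp; the last joint's range is limited). The gripper opens to 85 mm and grips with 20 to 120 N. Pads are 22 mm wide; open, the fingers measure 114 mm over their backs; the gripper's body (76 mm by 85 mm) begins 54 mm behind the grasp point. The pads swing forward as they close: fully open they stand 13 mm farther back than shut.
Start: joints at [1.209, 0.359, 1.51, -0, 1.272, -0.115], TCP at [146.576, 581.789, 231.267] pointing down, gripper open.
Joint ranges: [-2.97, 2.97], [-1.01, 2.36], [0.21, 2.38], [-0.96, 4.11], [0.2, 2.71], [-2.98, 2.98]. Speed limits (rad/s): [2.39, 2.39, 3.14, 3.14, 3.14, 3.14].

## Interface

Orientations are given as [roll, pitch, yaw] about the fixed x, y, z axes, in that order (R = Rz(yaw) Ry(pitch) Rx(roll)).
In Python, from plant import env, viewer, ticket, find_in, landmark_of gives the robot as it stands. The module is installed in compiled form; this text tells all that it offers.
- The arm moves only by the tool carry_out, never from a script. Its argument "deltas" is one flat list of numbers, 7 for each row, row after row: the shift along the tool's x, y, z in mm, then the turn, a rotation vector about the tool's x, y, z in degrees, then the closure in counts, from 0 (fully open) to 255 (shut). A call has 1 to 8 rows; each row is the pose to reach, as a shift and turn from the pose commanded when the call began, along the tool's axes at that moment; what a row does not reach only later rows make up. A row lasts 1/10 s, in which the tool goes at most 50 mm and 8.59 degrees, less where a joint would pass 70% of its speed; a pose out of reach is approached as far as the arm can. A call with a gripper value outside its range is refused whole. The fingers move at their own pace and stop on an object; "grip_force" is the grip in N (left out, the last holds). Time passes only in rows, so rows that repeat a pose let the fingers close. It gives the time, the measured TCP pose, the force, the opening and the grip force at its end, in the units of the state.
- env.read_state(): the state, without advancing time (a new reading comes with each control period).
- viewer.get_image(name): name is "scene" or "top"; returns a dict with "color" (384x512x3 uint8, blue, green, red), "fovy" (degrees; the focal length in pixels is half the picture's height over the tangent of half this angle, whatever the lens; pixels are square), "cx", "cy" (the principal point, pixels), "D" ([k1, k2, p1, p2, k3] as OpenCV has them; the pictures are not rectified), "R" (3x3) and "t" (3): a world point X has camera coordinates R X + t. Camera axes: x right, y down, z forward; pixel columns grow to the right and rows downward; lengths in mm; the calibration is good to about 2 mm. A picture is of the moment at which its call begins. There is no depth.
- ticket.finish_job(): hands the job in; it is judged then, once.
Trained networks look in the newest picture that a camera, given by its name, has taken for a name from the list of things; names that differ only in an ending like _2 or _b are one class to them, and where a whole thing is asked for, a point or a joint stands for the part that bears it (a point fixed in the world has none). Each returns a list of dicts, best first, with "score" (0 to 1); they miss things now and then, are a little off and sometimes report something else, mostly with a low value. They report only what shows in the picture. A call takes as long as a camera call.
- find_in(query, camera): "rect" ([left, top, right, bottom] in pixels, round what is visible of it).
- landmark_of(query, camera): "centre" ([column, row] in pixels: a listed point, or the origin of a listed thing).
The state is a dict: "clock": time; "joint_pos": joint angles; "qvel": joint speeds; "effort": joint torques, N m; "eef_pos": TCP position; "ee_rot": TCP orientation; "wrist_force": force on the tool from outside, world axes, zero at the start; "wrist_torque": the same for the moment, N m; "opening": opening from 0.0 (shut) to 1.0 (fully open); "gripper_force": force on a finger pad.
Only numpy, scipy, OpenCV 4.12 (cv2) and the standard library are available. Lean on these libraries where they do the work, as an engineer would, in place of code of your own. Each camera call takes 0.05 s, during which the arm holds its last target. There are 200 camera calls.

## Task

Clear the lid of the light-tight plate box: set (do not drop) the two film cans and the film clip that lie on it into the two trays, each into the tray that already holds one of its kind, before the lid is lifted. Then lift the lid by its bar handle and hold it open at 60 degrees from shut (within about 7 degrees) so that the plates can be taken out; the program finishes while the gripper is still holding the lid there, still, as it would fall shut if let go. Leave everything else where it stands.

Things in the scene. Friction and masses are not known exactly. Their poses are not given: they have to be found in the camera images.
- plate_box: plywood light-tight plate box fixed to the bench, 200 (its x) x 230 (its y) x 90 mm tall without the lid; origin at the centre of its underside, z up, -x is its front (towards the robot). The closed lid's top is 98.5 mm above the bench
- lid (a joint): opening angle of the box's lid in rad: 0 shut, 1.571 upright, stop at 1.8. The lid (plywood, 8 mm thick, 200 x 230 mm, about 0.45 kg) turns freely about the box's far top edge and falls shut when let go below upright
- lid_hinge (a point): point on the hinge line, at box frame (100, 0, 90.5) mm; hinge line along the box's y; the frame turns with the lid (at angle 0 it is parallel to the box's)
- lid_handle (a point): middle of the handle: round steel bar, 12 mm thick, 132 mm long, parallel to the hinge, 40 mm in front of the lid's front edge on two flat arms 60 mm either side of the middle. At (-240, 0, 4) mm from lid_hinge in the lid's frame: 94.5 mm above the bench when shut. Pinched from above across its 12 mm it turns between the fingers as the lid swings: the gripper may stay vertical
- film_tray: shallow open white plastic tray fixed to the bench, 170 (its x) x 140 (its y) x 40 mm tall, walls and floor 4 mm thick; origin at the centre of its underside. It already holds one film can, standing 48 to 58 mm from the centre towards its +x and up to 35 mm sideways. Either of the two trays may be the left or the right one
- clip_tray: shallow open white plastic tray fixed to the bench, 170 (its x) x 140 (its y) x 40 mm tall, walls and floor 4 mm thick; origin at the centre of its underside. It already holds one film clip, lying across the tray (along its y) 45 to 58 mm from its centre towards its +x. Alike to the other tray
- can_a: one of two standing on the lid, film can: upright black plastic cylinder with a grey cap, 33 mm in diameter, 50 mm tall, 35 g; origin at the centre of its underside, z along its axis
- can_a_center (a point): middle of can_a, 25 mm above its underside
- can_b: the other of two standing on the lid, film can: upright black plastic cylinder with a grey cap, 33 mm in diameter, 50 mm tall, 35 g; origin at the centre of its underside, z along its axis
- can_b_center (a point): middle of can_b, 25 mm above its underside
- can_old: the one already in the film tray, film can: upright black plastic cylinder with a grey cap, 33 mm in diameter, 50 mm tall, 35 g; origin at the centre of its underside, z along its axis
- can_old_center (a point): middle of can_old, 25 mm above its underside
- clip_a: the one lying on the lid, roughly along the box's x, film clip: flat sprung dark steel clip lying flat, 76 mm long (plus a thin 10 mm wire loop at its -x end), 18 mm wide, 14 mm thick, 50 g; rigid, does not open; origin at the centre of its underside, x along its length
- clip_a_center (a point): middle of clip_a, 7 mm above its underside
- clip_old: the one already in the clip tray, film clip: flat sprung dark steel clip lying flat, 76 mm long (plus a thin 10 mm wire loop at its -x end), 18 mm wide, 14 mm thick, 50 g; rigid, does not open; origin at the centre of its underside, x along its length
- clip_old_center (a point): middle of clip_old, 7 mm above its underside
- lamp: bystander, leave alone: glass spirit lamp with a steel cap, 75 mm wide, 86 mm tall, upright; origin at the centre of its underside
- cap: bystander, leave alone: black screw cap, 28 mm wide, 14 mm tall; origin at the centre of its underside
- amber_bottle: bystander, leave alone: amber bottle, 72 mm wide, 170 mm tall, upright; origin at the centre of its underside
- beaker: bystander, leave alone: clear beaker, 90 mm wide, 120 mm tall; origin at the centre of its underside
- small_beaker: bystander, leave alone: small glass beaker, 52 mm wide, 50 mm tall; origin at the centre of its underside
- plate_holder: bystander, leave alone: flat black plate holder, 100 x 160 x 12 mm; origin at the centre of its underside
- lighter: bystander, leave alone: lighter lying flat, 24 x 73 x 12 mm; origin at the centre of its underside (of the 56 mm plastic part)

How it is judged (in metres and radians):
On the way:
1. both film cans and the clip lie released in the trays of their kind, with the lid still shut (x of can_a_center in the frame of film_tray between -0.081 and 0.081 m and y of can_a_center in the frame of film_tray between -0.066 and 0.066 m and z of can_a_center in the frame of film_tray between 0 and 0.07 m and linear speed of each of can_a, can_b, clip_a, can_old, clip_old below 0.05 m/s and contact force between the fingers and can_a below 0.1 N and x of can_b_center in the frame of film_tray between -0.081 and 0.081 m and y of can_b_center in the frame of film_tray between -0.066 and 0.066 m and z of can_b_center in the frame of film_tray between 0 and 0.07 m and contact force between the fingers and can_b below 0.1 N and x of clip_a_center in the frame of clip_tray between -0.081 and 0.081 m and y of clip_a_center in the frame of clip_tray between -0.066 and 0.066 m and z of clip_a_center in the frame of clip_tray between 0 and 0.07 m and contact force between the fingers and clip_a below 0.1 N and x of can_old_center in the frame of film_tray between -0.081 and 0.081 m and y of can_old_center in the frame of film_tray between -0.066 and 0.066 m and z of can_old_center in the frame of film_tray between 0 and 0.07 m and contact force between the fingers and can_old below 0.1 N and x of clip_old_center in the frame of clip_tray between -0.081 and 0.081 m and y of clip_old_center in the frame of clip_tray between -0.066 and 0.066 m and z of clip_old_center in the frame of clip_tray between 0 and 0.07 m and contact force between the fingers and clip_old below 0.1 N and value of joint lid below 0.1 rad), for 0.2 s.
At the end, for the whole second after the job is handed in: The lid stands at 60 degrees (0.92 to 1.175 rad), still (under 0.05 rad/s), carried by the fingers (over 0.3 N); three film cans in the film tray and two clips in the clip tray, middles inside the walls and under 70 mm above its underside, at rest (under 0.05 m/s), untouched (x of can_a_center in the frame of film_tray between -0.081 and 0.081 m and y of can_a_center in the frame of film_tray between -0.066 and 0.066 m and z of can_a_center in the frame of film_tray between 0 and 0.07 m and linear speed of each of can_a, can_b, clip_a, can_old, clip_old below 0.05 m/s and contact force between the fingers and can_a below 0.1 N and x of can_b_center in the frame of film_tray between -0.081 and 0.081 m and y of can_b_center in the frame of film_tray between -0.066 and 0.066 m and z of can_b_center in the frame of film_tray between 0 and 0.07 m and contact force between the fingers and can_b below 0.1 N and x of clip_a_center in the frame of clip_tray between -0.081 and 0.081 m and y of clip_a_center in the frame of clip_tray between -0.066 and 0.066 m and z of clip_a_center in the frame of clip_tray between 0 and 0.07 m and contact force between the fingers and clip_a below 0.1 N and x of can_old_center in the frame of film_tray between -0.081 and 0.081 m and y of can_old_center in the frame of film_tray between -0.066 and 0.066 m and z of can_old_center in the frame of film_tray between 0 and 0.07 m and contact force between the fingers and can_old below 0.1 N and x of clip_old_center in the frame of clip_tray between -0.081 and 0.081 m and y of clip_old_center in the frame of clip_tray between -0.066 and 0.066 m and z of clip_old_center in the frame of clip_tray between 0 and 0.07 m and contact force between the fingers and clip_old below 0.1 N and value of joint lid between 0.92 and 1.175 rad and velocity of joint lid between -0.05 and 0.05 rad/s and contact force between the fingers and lid above 0.3 N); the arm keeps its last pose, push and grip.
It fails at once if a bystander is moved more than 30 mm (distance of any of lamp, cap, amber_bottle, beaker, small_beaker, plate_holder, lighter from where it was at the start of the episode above 0.03 m).
It fails at once if the lid is raised while a can or the clip is not yet in its tray (value of joint lid above 0.2 rad and (not (x of can_a_center in the frame of film_tray between -0.081 and 0.081 m and y of can_a_center in the frame of film_tray between -0.066 and 0.066 m and z of can_a_center in the frame of film_tray between 0 and 0.07 m) or not (x of can_b_center in the frame of film_tray between -0.081 and 0.081 m and y of can_b_center in the frame of film_tray between -0.066 and 0.066 m and z of can_b_center in the frame of film_tray between 0 and 0.07 m) or not (x of clip_a_center in the frame of clip_tray between -0.081 and 0.081 m and y of clip_a_center in the frame of clip_tray between -0.066 and 0.066 m and z of clip_a_center in the frame of clip_tray between 0 and 0.07 m))).
It fails at once if a can or the clip is dropped or thrown: faster than 1.1 m/s with no finger on it ((linear speed of can_a above 1.1 m/s and contact force between the fingers and can_a below 0.05 N) or (linear speed of can_b above 1.1 m/s and contact force between the fingers and can_b below 0.05 N) or (linear speed of clip_a above 1.1 m/s and contact force between the fingers and clip_a below 0.05 N)).
It also fails if it takes over 72 s, if anything falls off the work surface, if the arm or the gripper's body presses on something with over 40 N, if the wrist force passes 120 N, or if a joint passes its speed limit or range.

## Working session

There is one attempt and no reset: what is moved stays moved. The work goes in short steps, Python scripts to look and compute and a tool call to move; the robot and the scene stay as the last step left them, time stands still between calls to the robot, and variables do not carry over. Pictures are saved under pics/ and viewed, at most 10 in all, crops included, and the job is handed in when it is done.

Besides the shell and the picture viewer there is one more tool, called after "Request:" by a JSON object that holds its "method" and its "body", one argument or row to a line. carry_out: Moves the arm, as the interface text tells. Its arguments: {"type":"object","properties":{"deltas":{"type":"array","items":{"type":"number"}},"grip_force":{"type":"number"}},"required":["deltas"]}

```bash
mkdir -p pics; cat > h.py <<'E'
import numpy as np, cv2
from plant import env, viewer, ticket, find_in, landmark_of
def cam(n):
    d=viewer.get_image(n); h=d["color"].shape[0]
    f=h/2/np.tan(np.radians(d["fovy"])/2)
    d["K"]=np.array([[f,0,d["cx"]],[0,f,d["cy"]],[0,0,1]]); d["R"]=np.array(d["R"]); d["t"]=np.array(d["t"]); d["D"]=np.array(d["D"],float); return d
def back(d,px,z):
    u=cv2.undistortPoints(np.array([[px]],float),d["K"],d["D"])[0,0]
    r=d["R"].T@np.array([u[0],u[1],1]); c=-d["R"].T@d["t"]
    return c+r*(z-c[2])/r[2]
def proj(d,X):
    return cv2.projectPoints(np.array(X,float).reshape(-1,3),cv2.Rodrigues(d["R"])[0],d["t"],d["K"],d["D"])[0][:,0]
E
python3 - <<'E'
from h import *
H=dict(lid_handle=94.5,lid_hinge=90.5,plate_box=0,film_tray=0,clip_tray=0,can_a_center=123.5,can_old_center=29,clip_a_center=105.5,clip_old_center=11,lamp=0,cap=0,amber_bottle=0,beaker=0,small_beaker=0,plate_holder=0,lighter=0)
for n in("scene","top"):
    d=cam(n); cv2.imwrite(f"pics/{n}0.png",cv2.resize(d["color"],None,fx=1.5,fy=1.5,interpolation=cv2.INTER_CUBIC))
    print(n,"campos",(-d["R"].T@d["t"]).round())
    for q,z in H.items():
        print(q,[(np.round(r["centre"]).tolist(),round(r["score"],2),back(d,r["centre"],z)[:2].round().tolist()) for r in landmark_of(q,n)[:4]])
s=env.read_state(); print(s["eef_pos"],s["ee_rot"],s["clock"])
E
```

```text
scene campos [1013. -591.  857.]
lid_handle [([212.0, 160.0], 0.88, [426.0, 9.0]), ([162.0, 299.0], 0.62, [614.0, -358.0])]
lid_hinge [([292.0, 200.0], 0.7, [669.0, 22.0])]
plate_box [([256.0, 204.0], 0.55, [564.0, 22.0])]
film_tray [([295.0, 131.0], 0.75, [474.0, 348.0])]
clip_tray [([146.0, 287.0], 0.78, [515.0, -329.0])]
can_a_center [([264.0, 181.0], 0.71, [598.0, 7.0])]
can_old_center [([305.0, 131.0], 0.72, [518.0, 335.0]), ([245.0, 316.0], 0.64, [746.0, -261.0])]
clip_a_center [([271.0, 161.0], 0.55, [561.0, 90.0])]
clip_old_center []
lamp [([233.0, 140.0], 0.6, [346.0, 191.0])]
cap [([153.0, 214.0], 0.56, [367.0, -166.0]), ([234.0, 183.0], 0.26, [466.0, 49.0])]
amber_bottle []
beaker [([358.0, 200.0], 0.65, [773.0, 202.0]), ([270.0, 161.0], 0.47, [494.0, 182.0])]
small_beaker [([364.0, 163.0], 0.56, [720.0, 343.0]), ([233.0, 182.0], 0.25, [462.0, 49.0])]
plate_holder [([329.0, 251.0], 0.85, [794.0, 7.0])]
lighter [([185.0, 362.0], 0.56, [701.0, -400.0]), ([229.0, 144.0], 0.24, [346.0, 171.0])]
top campos [ 475.  -22. 1295.]
lid_handle [([238.0, 241.0], 0.83, [426.0, 17.0]), (
[... 605 characters left out ...]
, 0.51, [539.0, 337.0])]
clip_a_center [([210.0, 193.0], 0.66, [556.0, 94.0])]
clip_old_center [([359.0, 192.0], 0.76, [568.0, -336.0]), ([241.0, 174.0], 0.4, [620.0, 14.0])]
lamp [([241.0, 174.0], 0.31, [619.0, 13.0]), ([378.0, 149.0], 0.26, [698.0, -396.0]), ([358.0, 194.0], 0.21, [563.0, -334.0])]
cap []
amber_bottle [([326.0, 136.0], 0.91, [736.0, -240.0])]
beaker [([180.0, 125.0], 0.77, [767.0, 198.0])]
small_beaker [([127.0, 144.0], 0.78, [708.0, 354.0])]
plate_holder [([243.0, 114.0], 0.58, [801.0, 9.0])]
lighter [([244.0, 116.0], 0.69, [796.0, 5.0]), ([375.0, 152.0], 0.66, [690.0, -388.0])]
[146.60011956 581.78567593 231.28447296] [-3.14152763e+00  7.18611087e-06  2.89480848e+00] 1.7
```

View pics/top0.png

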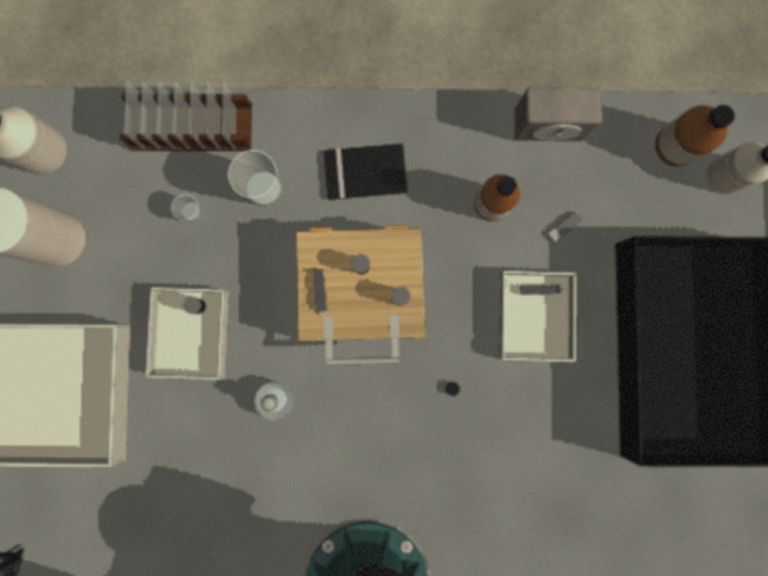

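View pics/scene0.png

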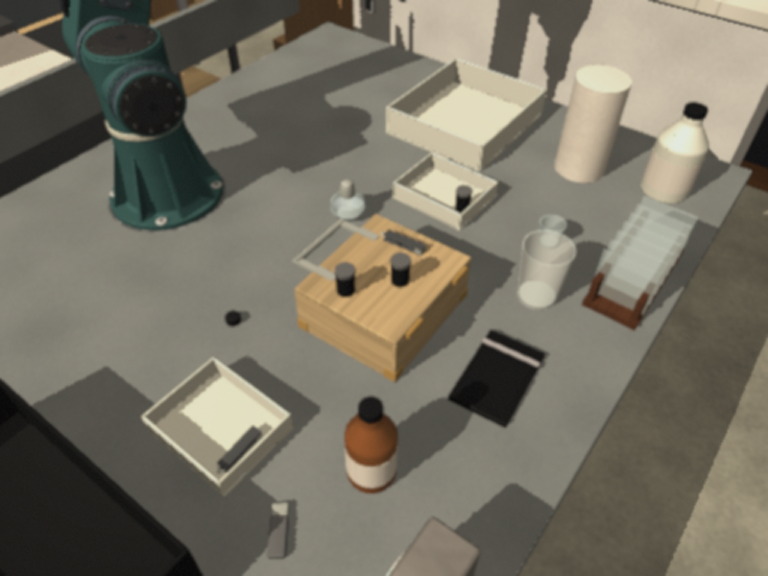

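```bash
python3 - <<'E'
from h import *
d=cam("top"); im=d["color"]
hsv=cv2.cvtColor(im,cv2.COLOR_BGR2HSV)
cv2.imwrite("pics/crop.png",cv2.resize(im[145:250,195:290],None,fx=6,fy=5.7,interpolation=cv2.INTER_CUBIC)[:600])
def show(name,m,roi,z):
    M=np.zeros(m.shape,np.uint8); a,b,c,e=roi; M[b:e,a:c]=m[b:e,a:c]*255
    M=cv2.morphologyEx(M,cv2.MORPH_CLOSE,np.ones((5,5)))
    cs=sorted(cv2.findContours(M,0,2)[0],key=cv2.contourArea)[::-1][:4]
    for c in cs:
        if cv2.contourArea(c)<8: continue
        P=np.array([back(d,p,z)[:2] for p in c[:,0].astype(float)],np.float32)
        r=cv2.minAreaRect(P); print(name,np.round(r[0],1),np.round(r[1],1),round(r[2],1),"px",cv2.boundingRect(c))
wood=(hsv[...,1]>90)&(hsv[...,0]<25)&(hsv[...,2]>100)
show("lid",wood,(190,148,290,232),98.5)
dark=im.max(2)<95
br=im.min(2)>135
show("filmtray",br,(90,185,158,260),40)
show("cliptray",br,(325,175,390,250),40)
show("clip_a",dark,(203,172,222,212),112)
show("clip_old",dark,(340,186,380,200),18)
for q in ("can_a","can_b","can_old","clip_a","clip_old"):
  for n in("top",): print(q,[(np.round(r["rect"]).tolist(),round(r["score"],2)) for r in find_in(q,n)[:4]])
e=cam("scene")
for q,z in (("can_a",98.5),("can_a_center",123.5),("clip_a",98.5),("clip_old",4),("can_old",4)):
  for c,n in((d,"top"),(e,"scene")): print(q,n,[(np.round(r["centre"],1).tolist(),round(r["score"],2),back(c,r["centre"],z)[:2].round().tolist()) for r in landmark_of(q,n)[:4]])
# side-camera dark caps: 
E
```

```text
lid [570.9  14. ] [208.9 230.1] 2.0 px (197, 150, 86, 78)
filmtray [476.2 367.1] [100.5 168.2] 88.5 px (98, 192, 37, 60)
filmtray [471.  280.4] [ 31.8 168.3] 79.8 px (135, 194, 16, 59)
filmtray [551.5 334.4] [14.4 60.3] 0.4 px (118, 193, 22, 6)
cliptray [ 513.  -323.3] [127.6 168.2] 88.2 px (335, 181, 46, 59)
clip_a [555.6  86.8] [71.7 17.2] 5.2 px (209, 180, 8, 27)
clip_old [ 565.9 -336.5] [14.7 76.8] 0.4 px (347, 190, 27, 6)
can_a [([234.0, 171.0, 245.0, 185.0], 0.46), ([259.0, 191.0, 273.0, 205.0], 0.4)]
can_b [([234.0, 171.0, 245.0, 185.0], 0.46), ([259.0, 191.0, 273.0, 205.0], 0.4)]
can_old [([120.0, 200.0, 135.0, 213.0], 0.58)]
clip_a [([212.0, 180.0, 218.0, 208.0], 0.73)]
clip_old [([347.0, 191.0, 378.0, 199.0], 0.74)]
can_a top [([242.7, 175.6], 0.61, [605.0, 6.0]), ([267.3, 199.7], 0.6, [539.0, -62.0])]
can_a scene [([266.9, 186.8], 0.84, [601.0, 14.0]), ([228.5, 195.1], 0.64, [544.0, -65.0])]
can_a_center top [([240.5, 176.7], 0.63, [599.0, 11.0])]
can_a_center scene [([263.5, 177.1], 0.53, [589.0, 16.0])]
clip_a top [([216.6, 194.3], 0.75, [553.0, 77.0]), ([267.1, 197.8], 0.61, [544.0, -61.0])]
clip_a scene [([268.9, 161.2], 0.49, [551.0, 93.0]), ([293.6, 132.6], 0.48, [538.0, 231.0]), ([263.4, 179.5], 0.21, [580.0, 29.0]), ([254.8, 205.6], 0.18, [615.0, -53.0])]
clip_old top [([359.5, 194.5], 0.72, [561.0, -338.0])]
clip_old scene [([160.3, 302.7], 0.65, [570.0, -339.0]), ([229.8, 185.6], 0.21, [465.0, 31.0])]
can_old top [([131.1, 205.1], 0.64, [525.0, 336.0])]
can_old scene [([307.6, 142.4], 0.57, [539.0, 320.0]), ([234.9, 144.6], 0.5, [367.0, 176.0])]
```

View pics/crop.png

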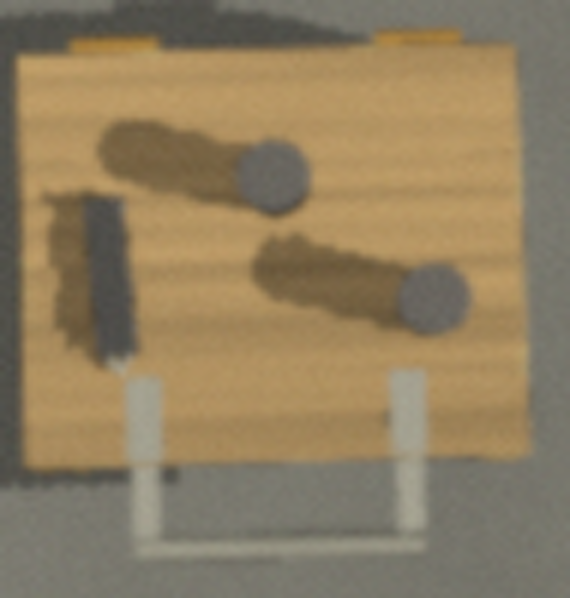

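```bash
python3 - <<'E'
from h import *
from scipy.optimize import least_squares
d=cam("top")
C=lambda x,y:(195+(x+.5)/6-.5,145+(y+.5)/5.7-.5)
T=lambda x,y:((x+.5)/1.5-.5,(y+.5)/1.5-.5)
def rect(name,px,L,W,z):
    # px order: farleft, farright, nearright, nearleft
    P=np.array([back(d,p,z)[:2] for p in px]); m=np.array([[L,W],[L,-W],[-L,-W],[-L,W]])/2.
    f=lambda q:((m@np.array([[np.cos(q[2]),np.sin(q[2])],[-np.sin(q[2]),np.cos(q[2])]])+q[:2])-P).ravel()
    r=least_squares(f,[*P.mean(0),0]); print(name,r.x[:2].round(1),"yaw",np.degrees(r.x[2]).round(1),"res",r.fun.round(1))
rect("lid",[C(17,57),C(515,45),C(530,457),C(25,468)],200,230,98.5)
rect("film",[T(150,289),T(228,290),T(224,379),T(146,377)],170,140,40)
rect("clip",[T(502,272),T(576,272),T(577,361),T(502,360)],170,140,40)
rect("clip_a",[C(85,197),C(122,197),C(135,355),C(97,360)],76,18,112.5)
print("can1",back(d,C(274,177),148.5),"can2",back(d,C(434,299),148.5),"old",back(d,T(194,306),54))
print("handle",back(d,C(282,547),100),back(d,C(140,549),100),back(d,C(425,545),100))
print("clipold",back(d,T(540,289),18))
for n in ("scene",):
    e=cam(n); print(proj(e,[[600,10,148.5],[541,-60,148.5],[556,87,112.5],[513,-323,40]])*1.5)
E
```

```text
lid [566.7  13.2] yaw 1.9 res [ 0.8  0.3  0.8 -0.7 -0.3 -0.3 -1.3  0.7]
film [475.1 343.5] yaw -0.8 res [ 1.6 -4.7  0.5  4.8 -0.7  3.9 -1.4 -4.1]
clip [ 512.5 -328.6] yaw -0.3 res [ 1.2 -1.3 -0.5  1.8 -0.1  1.5 -0.6 -2. ]
clip_a [554.8  85.7] yaw 5.0 res [-1.   0.6  0.5 -0.7 -0.2 -0.4  0.7  0.5]
can1 [599.13326336  11.11850722 148.5       ] can2 [543.17596416 -59.28138457 148.5       ] old [526.98983645 327.65634933  54.        ]
handle [427.55882157   7.33840893 100.        ] [426.24460094  71.41396972 100.        ] [428.85725577 -57.24291321 100.        ]
clipold [ 565.91581928 -336.01550862   18.        ]
[[398.9581841  259.39975232]
 [342.08668395 268.40572056]
 [403.92716394 238.74604665]
 [217.08864473 412.9479161 ]]
```

Request:
{"method": "carry_out", "body": {
  "deltas": [-289,-221,0,0,0,0,0,-289,-221,0,0,0,0,0,-289,-221,0,0,0,0,0,-289,-221,0,0,0,0,0,-289,-221,0,0,0,0,0,-289,-221,0,0,0,0,0,-289,-221,0,0,0,0,0,-289,-221,0,0,0,0,0],
  "grip_force": 25
}}

```text
clock: 3.45
eef_pos: [375.4, 293.7, 231.6]
ee_rot: [-3.141, 0.002, 2.891]
wrist_force: [-0.1, 0.5, -0.5]
opening: 1.0
gripper_force: 0.0
```

Request:
{"method": "carry_out", "body": {
  "deltas": [-289,-222,41,0,0,-14.1,0,-289,-222,41,0,0,-14.1,0,-289,-222,41,0,0,-14.1,0,-289,-222,41,0,0,-14.1,0,-289,-222,41,0,0,-14.1,0,-289,-222,41,0,0,-14.1,0,-289,-222,41,0,0,-14.1,0,-289,-222,41,0,0,-14.1,0]
}}

```text
clock: 4.25
eef_pos: [601.5, 8.1, 189.9]
ee_rot: [-3.141, 0.001, 3.139]
wrist_force: [0.0, 0.9, 0.5]
opening: 1.001
gripper_force: 0.0
```

Request:
{"method": "carry_out", "body": {
  "deltas": [0,0,40,0,0,0,60,0,0,60,0,0,0,60,0,0,72,0,0,0,60,0,0,72,0,0,0,60]
}}

```text
clock: 4.65
eef_pos: [597.4, 11.9, 116.7]
ee_rot: [3.141, -0.004, 3.141]
wrist_force: [0.6, 1.1, 0.4]
opening: 0.762
gripper_force: 0.0
```

Request:
{"method": "carry_out", "body": {
  "deltas": [0,0,0,0,0,0,130,0,0,0,0,0,0,160,0,0,0,0,0,0,190,0,0,0,0,0,0,220,0,0,0,0,0,0,220,0,0,0,0,0,0,220]
}}

```text
clock: 5.25
eef_pos: [600.0, 11.3, 119.9]
ee_rot: [3.141, 0.003, 3.141]
wrist_force: [-0.3, 1.8, 7.7]
opening: 0.38
gripper_force: 25.1
```

Request:
{"method": "carry_out", "body": {
  "deltas": [0,0,-40,0,0,0,220,0,0,-85,0,0,0,220,20,45,-90,0,0,0,220,128,334,-90,0,0,0,220,128,334,-90,0,0,0,220,128,334,-90,0,0,0,220,128,334,-90,0,0,0,220,128,334,-90,0,0,0,220]
}}

```text
clock: 6.05
eef_pos: [490.6, 291.9, 208.8]
ee_rot: [3.141, 0.001, 3.141]
wrist_force: [0.4, 0.5, -0.1]
opening: 0.373
gripper_force: 25.1
```

```bash
python3 - <<'E'
from h import *
s=env.read_state(); print(s["eef_pos"],s["ee_rot"],s["opening"],s["wrist_force"])
E
```

```text
[490.60496025 291.91302051 208.78762167] [3.14147500e+00 8.32798505e-04 3.14064372e+00] 0.37321397783735766 [ 0.42049757  0.48145367 -0.07050817]
```

Request:
{"method": "carry_out", "body": {
  "deltas": [18,53,0,0,0,0,220,18,53,20,0,0,0,220,18,53,70,0,0,0,220,18,53,115,0,0,0,220,18,53,150,0,0,0,220,18,53,165,0,0,0,220,18,53,165,0,0,0,220,18,53,165,0,0,0,220]
}}

```text
clock: 6.85
eef_pos: [473.9, 343.4, 43.7]
ee_rot: [3.142, 0.0, 3.141]
wrist_force: [0.0, 0.1, -0.7]
opening: 0.375
gripper_force: 25.2
```

Request:
{"method": "carry_out", "body": {
  "deltas": [0,0,10,0,0,0,220,0,0,15,0,0,0,220,0,0,17,0,0,0,220,0,0,18,0,0,0,220,0,0,18,0,0,0,220]
}}

```text
clock: 7.35
eef_pos: [473.7, 343.3, 25.5]
ee_rot: [3.142, 0.0, 3.141]
wrist_force: [0.5, -0.4, -0.7]
opening: 0.378
gripper_force: 25.1
```

Lower to contact.

Request:
{"method": "carry_out", "body": {
  "deltas": [0,0,1,0,0,0,220,0,0,2,0,0,0,220,0,0,2,0,0,0,220]
}}

```text
clock: 7.65
eef_pos: [473.8, 343.4, 25.3]
ee_rot: [3.141, 0.001, 3.141]
wrist_force: [-4.0, -2.5, 19.0]
opening: 0.381
gripper_force: 26.9
```

Request:
{"method": "carry_out", "body": {
  "deltas": [0,0,0,0,0,0,145,0,0,0,0,0,0,130,0,0,0,0,0,0,115,0,0,0,0,0,0,105,0,0,-15,0,0,0,105,0,0,-50,0,0,0,105,0,0,-100,0,0,0,100,0,0,-145,0,0,0,60]
}}

```text
clock: 8.45
eef_pos: [473.2, 343.1, 169.5]
ee_rot: [-3.141, -0.001, 3.141]
wrist_force: [1.5, -0.0, 0.0]
opening: 0.754
gripper_force: 0.0
```

```bash
python3 - <<'E'
from h import *
s=env.read_state(); print(s["eef_pos"],s["clock"])
d=cam("scene"); a=d["color"][95:195,190:340]; cv2.imwrite("pics/s1.png",cv2.resize(a,None,fx=5,fy=5,interpolation=cv2.INTER_CUBIC))
E
```

```text
[473.1938167  343.08171541 169.50973163] 8.45
```

View pics/s1.png

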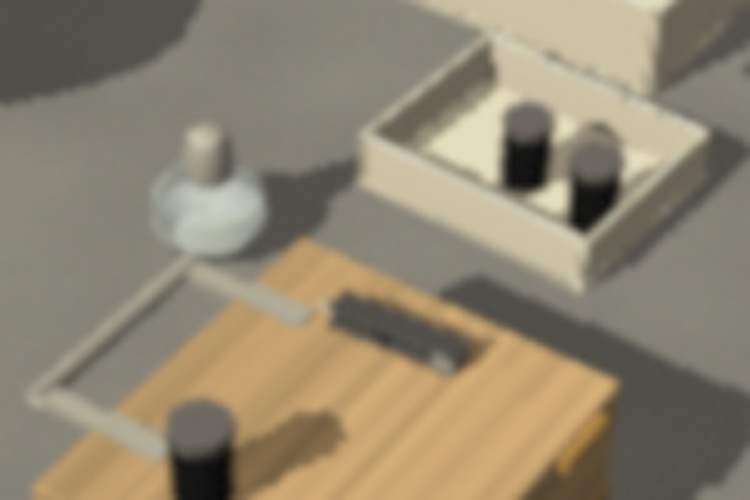

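Request:
{"method": "carry_out", "body": {
  "deltas": [-20,-30,-30,0,0,0,60,-70,-402,-30,0,0,0,60,-70,-402,-30,0,0,0,60,-70,-402,-30,0,0,0,60,-70,-402,-30,0,0,0,60,-70,-402,-30,0,0,0,60,-70,-402,-30,0,0,0,60,-70,-402,-30,0,0,0,60]
}}

```text
clock: 9.3
eef_pos: [539.8, -35.6, 198.0]
ee_rot: [3.142, -0.0, 3.141]
wrist_force: [0.1, 0.2, -0.2]
opening: 0.763
gripper_force: 0.0
```

Request:
{"method": "carry_out", "body": {
  "deltas": [0,0,0,0,0,0,60,0,0,0,0,0,0,60]
}}

```text
clock: 9.5
eef_pos: [539.8, -34.8, 197.8]
ee_rot: [3.141, -0.001, 3.138]
wrist_force: [-0.1, 0.7, 0.5]
opening: 0.766
gripper_force: 0.0
```

Request:
{"method": "carry_out", "body": {
  "deltas": [-3,-24.5,0,0,0,0,60,-3,-24.5,40,0,0,0,60,-3,-24.5,70,0,0,0,60,-3,-24.5,79,0,0,0,60,-3,-24.5,79,0,0,0,60]
}}

```text
clock: 10.0
eef_pos: [541.5, -56.5, 118.0]
ee_rot: [3.141, -0.004, -3.141]
wrist_force: [-0.3, 0.1, -0.3]
opening: 0.765
gripper_force: 0.0
```

Request:
{"method": "carry_out", "body": {
  "deltas": [0,0,0,0,0,0,130,0,0,0,0,0,0,160,0,0,0,0,0,0,190,0,0,0,0,0,0,220,0,0,0,0,0,0,220,0,0,0,0,0,0,220]
}}

```text
clock: 10.6
eef_pos: [544.2, -58.0, 120.9]
ee_rot: [-3.142, 0.003, 3.141]
wrist_force: [-0.4, 2.8, 6.5]
opening: 0.378
gripper_force: 24.8
```

Request:
{"method": "carry_out", "body": {
  "deltas": [0,0,-40,0,0,0,220,0,0,-80,0,0,0,220,40,45,-90,0,0,0,220,117,404,-90,0,0,0,220,117,404,-90,0,0,0,220,117,404,-90,0,0,0,220,117,404,-90,0,0,0,220,117,404,-90,0,0,0,220]
}}

```text
clock: 11.4
eef_pos: [453.9, 224.2, 209.5]
ee_rot: [3.141, 0.002, 3.14]
wrist_force: [1.6, 0.8, -0.3]
opening: 0.378
gripper_force: 25.1
```

Request:
{"method": "carry_out", "body": {
  "deltas": [28,120,0,0,0,0,220,28,120,0,0,0,0,220,28,120,0,0,0,0,220,28,120,45,0,0,0,220,28,120,95,0,0,0,220,28,120,140,0,0,0,220,28,120,160,0,0,0,220,28,120,160,0,0,0,220]
}}

```text
clock: 12.2
eef_pos: [424.4, 341.1, 46.1]
ee_rot: [-3.138, -0.005, 3.141]
wrist_force: [-0.2, 0.1, 0.3]
opening: 0.378
gripper_force: 25.2
```

Request:
{"method": "carry_out", "body": {
  "deltas": [0,0,8,0,0,0,220,0,0,13,0,0,0,220,0,0,16,0,0,0,220,0,0,18,0,0,0,220,0,0,19,0,0,0,220,0,0,19,0,0,0,220]
}}

```text
clock: 12.8
eef_pos: [426.7, 342.5, 30.0]
ee_rot: [3.141, 0.0, 3.141]
wrist_force: [-0.8, 0.4, -0.8]
opening: 0.384
gripper_force: 25.2
```

Request:
{"method": "carry_out", "body": {
  "deltas": [0,0,1.5,0,0,0,220,0,0,3,0,0,0,220,0,0,4,0,0,0,220,0,0,4,0,0,0,220]
}}

```text
clock: 13.2
eef_pos: [426.6, 342.5, 26.5]
ee_rot: [3.142, 0.0, 3.141]
wrist_force: [-2.4, -1.5, 9.6]
opening: 0.38
gripper_force: 26.1
```

Request:
{"method": "carry_out", "body": {
  "deltas": [0,0,0,0,0,0,145,0,0,0,0,0,0,130,0,0,0,0,0,0,115,0,0,0,0,0,0,105,0,0,-15,0,0,0,105,0,0,-50,0,0,0,105,0,0,-100,0,0,0,100,0,0,-145,0,0,0,80]
}}

```text
clock: 14.0
eef_pos: [426.2, 342.2, 172.1]
ee_rot: [-3.141, -0.001, 3.141]
wrist_force: [0.8, 0.4, 0.2]
opening: 0.685
gripper_force: 0.0
```

Request:
{"method": "carry_out", "body": {
  "deltas": [-30,-40,0,0,0,0,80,-128,-257,0,0,0,-5,80,-128,-257,0,0,0,-5,80,-128,-257,0,0,0,-5,80,-128,-257,0,0,0,-5,80,-128,-257,0,0,0,-5,80,-128,-257,0,0,0,-5,80,-128,-257,0,0,0,-5,80]
}}

```text
clock: 14.8
eef_pos: [554.3, 84.6, 170.4]
ee_rot: [3.141, -0.001, -3.057]
wrist_force: [-0.3, 1.0, 0.4]
opening: 0.686
gripper_force: 0.0
```

```bash
python3 - <<'E'
from h import *
d=cam("scene"); print(env.read_state()["eef_pos"]); a=d["color"][95:195,190:340]; cv2.imwrite("pics/s2.png",cv2.resize(a,None,fx=5,fy=5,interpolation=cv2.INTER_CUBIC))
E
```

```text
[553.74986121  85.51086758 170.36414074]
```

View pics/s2.png

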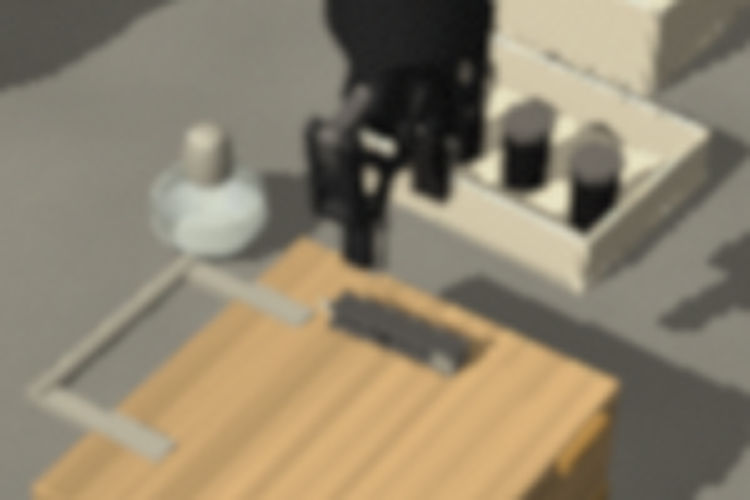

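Request:
{"method": "carry_out", "body": {
  "deltas": [-1,0,40,0,0,0,80,-1,0,60,0,0,0,80,-1,0,66,0,0,0,80,-1,0,67,0,0,0,80,-1,0,67,0,0,0,80]
}}

```text
clock: 15.35
eef_pos: [555.7, 86.2, 104.5]
ee_rot: [-3.141, 0.001, -3.054]
wrist_force: [-0.3, -0.5, 1.1]
opening: 0.687
gripper_force: 0.0
```

Request:
{"method": "carry_out", "body": {
  "deltas": [0,0,0,0,0,0,140,0,0,0,0,0,0,180,0,0,0,0,0,0,210,0,0,0,0,0,0,240,0,0,0,0,0,0,255,0,0,0,0,0,0,255,0,0,0,0,0,0,255],
  "grip_force": 35
}}

```text
clock: 16.05
eef_pos: [555.9, 85.5, 104.6]
ee_rot: [3.142, 0.001, -3.055]
wrist_force: [-0.6, -0.1, 6.9]
opening: 0.199
gripper_force: 34.7
```

Request:
{"method": "carry_out", "body": {
  "deltas": [0,0,-25,0,0,0,255,0,0,-70,0,0,0,255,0,-30,-90,0,0,0,255,94,-404,-90,0,0,5,255,94,-404,-90,0,0,5,255,94,-404,-90,0,0,5,255,94,-404,-90,0,0,5,255,94,-404,-90,0,0,5,255]
}}

```text
clock: 16.85
eef_pos: [517.5, -193.2, 193.9]
ee_rot: [-3.141, 0.0, 3.141]
wrist_force: [0.4, -0.5, -0.3]
opening: 0.194
gripper_force: 34.5
```

Request:
{"method": "carry_out", "body": {
  "deltas": [0,0,0,0,0,0,255]
}}

```text
clock: 16.95
eef_pos: [517.6, -197.5, 194.0]
ee_rot: [-3.138, 0.001, 3.135]
wrist_force: [-0.3, 0.9, -0.2]
opening: 0.195
gripper_force: 34.5
```

Request:
{"method": "carry_out", "body": {
  "deltas": [20,-129,0,0,0,0,255,20,-129,0,0,0,0,255,20,-129,0,0,0,0,255,20,-129,45,0,0,0,255,20,-129,95,0,0,0,255,20,-129,135,0,0,0,255,20,-129,160,0,0,0,255,20,-129,160,0,0,0,255]
}}

```text
clock: 17.75
eef_pos: [495.5, -317.6, 30.1]
ee_rot: [3.137, -0.006, 3.141]
wrist_force: [-0.3, 0.1, -1.2]
opening: 0.196
gripper_force: 34.6
```

Request:
{"method": "carry_out", "body": {
  "deltas": [0,0,8,0,0,0,255,0,0,15,0,0,0,255,0,0,19,0,0,0,255,0,0,21,0,0,0,255,0,0,21,0,0,0,255]
}}

```text
clock: 18.25
eef_pos: [498.2, -320.4, 13.1]
ee_rot: [-3.141, 0.0, 3.141]
wrist_force: [0.4, 0.3, -0.9]
opening: 0.2
gripper_force: 34.6
```

Request:
{"method": "carry_out", "body": {
  "deltas": [0,0,1.5,0,0,0,255,0,0,3,0,0,0,255,0,0,4,0,0,0,255,0,0,4,0,0,0,255]
}}

```text
clock: 18.65
eef_pos: [498.3, -320.5, 10.1]
ee_rot: [-3.141, 0.001, 3.141]
wrist_force: [-2.0, 0.9, 12.4]
opening: 0.196
gripper_force: 36.0
```

Request:
{"method": "carry_out", "body": {
  "deltas": [0,0,0,0,0,0,200,0,0,0,0,0,0,180,0,0,0,0,0,0,160,0,0,0,0,0,0,150,0,0,-15,0,0,0,150,0,0,-60,0,0,0,150,0,0,-110,0,0,0,150,0,0,-160,0,0,0,100]
}}

```text
clock: 19.45
eef_pos: [497.7, -319.9, 171.1]
ee_rot: [3.141, -0.0, 3.141]
wrist_force: [1.1, -0.4, 0.6]
opening: 0.571
gripper_force: 0.0
```

Request:
{"method": "carry_out", "body": {
  "deltas": [71,328,-10,0,0,40,100,71,328,-10,0,0,40,100,71,328,-10,0,0,40,100,71,328,-10,0,0,40,100,71,328,-10,0,0,40,100,71,328,-10,0,0,40,100,71,328,-10,0,0,40,100,71,328,-10,0,0,40,100]
}}

```text
clock: 20.25
eef_pos: [425.1, 11.7, 179.5]
ee_rot: [3.141, -0.002, 2.447]
wrist_force: [-0.2, -0.4, -0.4]
opening: 0.605
gripper_force: 0.0
```

Request:
{"method": "carry_out", "body": {
  "deltas": [0,0,0,0,0,48,100,0,0,0,0,0,48,100,0,0,0,0,0,48,100,0,0,0,0,0,48,100,0,0,0,0,0,48,100,0,0,0,0,0,48,100]
}}

```text
clock: 20.85
eef_pos: [427.8, 6.9, 179.4]
ee_rot: [3.141, 0.001, 1.599]
wrist_force: [0.1, 0.4, -0.3]
opening: 0.606
gripper_force: 0.0
```

```bash
python3 - <<'E'
from h import *
d=cam("scene"); s=env.read_state(); print(s["eef_pos"],s["ee_rot"],s["clock"]); a=d["color"][80:330,60:340]; cv2.imwrite("pics/s3.png",cv2.resize(a,None,fx=2.3,fy=2.3,interpolation=cv2.INTER_CUBIC))
for q in("lid_handle",):
  for n in("scene","top"):
    c=cam(n); print(n,[(r["centre"],r["score"],back(c,r["centre"],94.5)) for r in landmark_of(q,n)[:2]])
E
```

```text
[427.81973073   6.92335305 179.44357714] [3.14053666e+00 6.62020048e-04 1.59634787e+00] 20.9
scene [([212.3, 158.2], 0.69, array([422.50651798,  15.32175761,  94.5       ])), ([291.7, 201.1], 0.34, array([674.51048085,  14.48708152,  94.5       ]))]
top [([304.9, 257.2], 0.35, array([ 383.27549663, -164.93501474,   94.5       ]))]
```

View pics/s3.png

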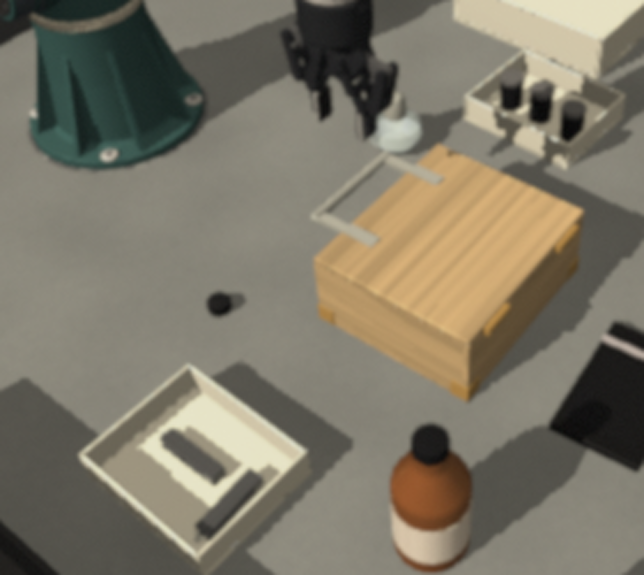

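Request:
{"method": "carry_out", "body": {
  "deltas": [0,0,40,0,0,0,100,0,0,75,0,0,0,100,0,0,95,0,0,0,100,0,0,98,0,0,0,100,0,0,98,0,0,0,100]
}}

```text
clock: 21.6
eef_pos: [427.1, 7.7, 80.6]
ee_rot: [-3.14, -0.0, 1.606]
wrist_force: [0.2, -0.8, -0.1]
opening: 0.611
gripper_force: 0.0
```

Request:
{"method": "carry_out", "body": {
  "deltas": [0,0,0,0,0,0,150,0,0,0,0,0,0,190,0,0,0,0,0,0,215,0,0,0,0,0,0,235,0,0,0,0,0,0,255,0,0,0,0,0,0,255,0,0,0,0,0,0,255],
  "grip_force": 50
}}

```text
clock: 22.3
eef_pos: [427.2, 7.7, 81.6]
ee_rot: [3.141, 0.0, 1.605]
wrist_force: [-3.2, -0.7, 8.4]
opening: 0.115
gripper_force: 48.8
```

Request:
{"method": "carry_out", "body": {
  "deltas": [0,0.8,-15.7,0,0,0,255,0,2.6,-31.3,0,0,0,255,0,5.4,-46.7,0,0,0,255,0,9.2,-62,0,0,0,255,0,14,-76.9,0,0,0,255,0,19.8,-91.5,0,0,0,255,0,26.5,-105.7,0,0,0,255,0,34.2,-119.5,0,0,0,255]
}}

```text
clock: 23.1
eef_pos: [459.1, 8.8, 200.3]
ee_rot: [-3.137, 0.001, 1.605]
wrist_force: [-2.0, -2.3, -2.8]
opening: 0.117
gripper_force: 48.6
```

Request:
{"method": "carry_out", "body": {
  "deltas": [0,0,0,0,0,0,255,0,0,0,0,0,0,255]
}}

```text
clock: 23.3
eef_pos: [459.0, 8.8, 200.1]
ee_rot: [-3.137, 0.001, 1.606]
wrist_force: [-5.2, -1.7, -1.0]
opening: 0.119
gripper_force: 49.1
```

Request:
{"method": "carry_out", "body": {
  "deltas": [0,8.4,-13.1,0,0,0,255,0,17.8,-25.8,0,0,0,255,0,28,-37.7,0,0,0,255,0,38.9,-49,0,0,0,255,0,50.6,-59.5,0,0,0,255,0,62.9,-69.3,0,0,0,255,0,75.8,-78.3,0,0,0,255,0,89.3,-86.3,0,0,0,255]
}}

```text
clock: 24.1
eef_pos: [545.6, 11.9, 289.0]
ee_rot: [-3.133, 0.001, 1.605]
wrist_force: [-18.4, -1.2, 24.4]
opening: 0.116
gripper_force: 51.7
```

Request:
{"method": "carry_out", "body": {
  "deltas": [0,0,0,0,0,0,255,0,0,0,0,0,0,255,0,0,0,0,0,0,255,0,0,0,0,0,0,255,0,0,0,0,0,0,255]
}}

```text
clock: 24.6
eef_pos: [548.1, 11.9, 289.8]
ee_rot: [-3.139, 0.001, 1.605]
wrist_force: [-13.6, -1.1, 23.3]
opening: 0.116
gripper_force: 52.5
```

```bash
python3 - <<'E'
from h import *
d=cam("scene"); s=env.read_state(); print(s["eef_pos"],s["ee_rot"],s["clock"],s["wrist_force"]); cv2.imwrite("pics/s4.png",cv2.resize(d["color"],None,fx=1.5,fy=1.5,interpolation=cv2.INTER_CUBIC))
# lid front-edge corners expected at 60 deg (outer face)
for th in (55,60,65):
    t=np.radians(th); c,sn=np.cos(t),np.sin(t); y=np.radians(1.9)
    P=[]
    for a,b,w in((-200,8,115),(-200,8,-115),(-240,4,0)):
        X=-(-a*c)+b*sn; Z=90.5-a*sn+b*c
        P.append([666.7+X*np.cos(y)-w*np.sin(y),16.5+X*np.sin(y)+w*np.cos(y),Z])
    print(th,np.round(P[2]),(proj(d,P)*1.5).round().tolist())
E
```

```text
[548.14749763  11.92813541 289.7452394 ] [-3.13931759e+00  8.64123190e-04  1.60538497e+00] 24.65 [-13.78802752  -0.53522669  23.21868459]
55 [532.  12. 289.] [[421.0, 157.0], [332.0, 236.0], [365.0, 171.0]]
60 [550.  13. 300.] [[429.0, 155.0], [340.0, 235.0], [375.0, 169.0]]
65 [569.  13. 310.] [[438.0, 155.0], [349.0, 236.0], [385.0, 168.0]]
```

View pics/s4.png

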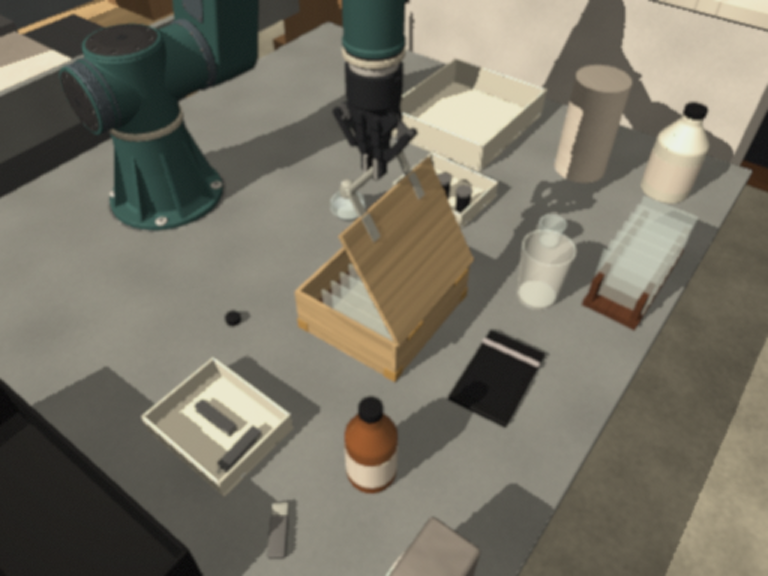

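Request:
{"method": "carry_out", "body": {
  "deltas": [0,-0.7,-1,0,0,0,255,0,-0.7,-1,0,0,0,255,0,-0.7,-1,0,0,0,255,0,-0.7,-1,0,0,0,255]
}}

```text
clock: 25.05
eef_pos: [548.1, 11.9, 289.8]
ee_rot: [-3.14, 0.001, 1.605]
wrist_force: [-9.1, -0.6, 15.7]
opening: 0.116
gripper_force: 51.7
```

Request:
{"method": "carry_out", "body": {
  "deltas": [0,0,0,0,0,0,255,0,0,0,0,0,0,255,0,0,0,0,0,0,255,0,0,0,0,0,0,255,0,0,0,0,0,0,255,0,0,0,0,0,0,255]
}}

```text
clock: 25.65
eef_pos: [548.1, 11.9, 289.8]
ee_rot: [-3.14, 0.001, 1.605]
wrist_force: [-10.2, -0.6, 16.2]
opening: 0.111
gripper_force: 51.7
```

Steady; handing in.

```bash
python3 -c "
from plant import ticket
print(ticket.finish_job())"
```

```text
the job is handed in; nothing more can be done
None
```

I set both film cans and the clip into the trays that hold their kind, then lifted the lid; the gripper is holding it still at about 60°, and the job is handed in (no verdict was shown).

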